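# Fit the winged knob to the priming pump and hold it in

### The job

Slide the red winged knob straight up out of the slotted green holder, turn it so that its D-shaped bore matches the D-shaped brass shaft on top of the blue pump, and push it fully home on the shaft. Then press it down so that the sprung shaft goes in well past half its travel, and finish like that: still holding the knob and keeping the shaft pressed in. Leave the tray with the pegs, the mallet and the pot where they are.

Things in the scene. Friction and masses are not known exactly. Their poses are not given: they have to be found in the camera images.
- winged_knob: Red knob, ~90 g: hub 36 mm dia (z 0-24 mm) and flat wing on it, 8 mm thick (x), 70 mm wide (y), z 24-84. Origin: mid underside of the hub, mouth of the D-bore, on its axis; z up. Bore 18 mm deep, radius 9.6, its flat wall 5.5 mm from the axis on +x. White stripes on the +x face and +x half of the wing's top mark that side. Starts in the holder, concentric, axes as the holder's, ~1 mm play.
- knob_mark (a point): Point on the knob at its (18, 0, 0) mm: foot of the white mark on the hub, on the side of the bore's flat. Axes as the knob's.
- holder: Fixed green slotted holder. Origin: mid underside, on the bench. Base 90 x 130 mm (x, y), 10 thick; two posts at y = +-30 to +-44, 66 tall, with upright grooves, open on top, for the side edges of the wing. The knob's hub stands on the base; the wing's top edge is at z = 94 mm, 28 above the posts: pinch it there across its thickness. Raised 36 mm, the knob is clear of the grooves.
- pump: Fixed round blue pump on a dark 150 x 120 mm foot; housing 104 mm dia to z = 62 mm, black collar 68 mm dia to z = 74, brass hose port on -x out to 90 mm. Origin: mid underside on the bench; the shaft stands on its z axis, axes parallel. A white line on the collar lies on +x, the side of the shaft's flat.
- spindle_tip (a point): Top centre of the upright brass D-shaft, 106 mm above the bench when out (32 above the collar). Radius 8 mm, flat 4 mm from the axis on +x, top 3 mm tapered. It cannot turn. The knob goes on only with its +x the same way as this +x (about 0.2 rad of play). Fully home, the tip touches the end of the bore, 18 mm above the knob's underside.
- spindle (a joint): How far the sprung shaft is pressed straight down, m: 0 = out, 0.010 = stop. The spring needs 3 N to start, 8 N at the stop; it carries the knob's weight without moving. Well past half means clearly over 0.005. The hub does not reach the collar.
- tray: Loose aluminium tray, 160 x 300 x 22 mm, lying flat; to be left alone. Origin: centre of its underside.
- rock_peg0: Steel rock peg, 133 mm long, lying in the tray; to be left alone. Origin: centre underside.
- rock_peg1: Second rock peg, as the first.
- rock_peg2: Third rock peg, as the first.
- mallet: Loose wooden mallet lying flat, 225 mm long, 56 mm high, head 115 mm wide; to be left alone. Origin: under its handle's joint with the head.
- pot: Loose terracotta pot, 100 mm across, 90 mm tall; to be left alone. Origin: centre of its underside.
- caddy: Fixed green plastic tool caddy, 300 x 200 x 130 mm, its flip-top lid shut (138 mm high, plus a small knob). Origin: centre of its underside.
Mind the look-alikes: they are no part of the job. There is more than one size of the winged_knob; the job needs the larger. Of the things that look like the holder, take the one that is nearest to the robot's base at the start.

How it is judged (in metres and radians):
On the way, in this order (a step that is already met when the one before it is completed fails the run):
1. the knob is slid up clear of the holder's grooves (z of winged_knob in the frame of holder above 0.046 m and contact force between winged_knob and the fingers above 1 N), for 0.1 s.
2. the knob is fully home on the shaft (z of winged_knob in the frame of spindle_tip below -0.0145 m and horizontal distance between winged_knob and spindle_tip below 0.005 m and x of knob_mark in the frame of spindle_tip above 0.014 m), for 0.1 s.
At the end, for the whole second after the job is handed in: The knob sits upright (within 0.15 rad) and at rest on the D-shaft, flat to flat, centred within 5 mm, the shaft at least 14.5 mm deep in its bore; the shaft is pressed in by more than 5 mm; the fingers are still on the knob with more than 2 N (all of step 2 and angle between winged_knob's own z axis and vertical below 0.15 rad and value of joint spindle above 0.005 m and contact force between winged_knob and the fingers above 2 N and linear speed of winged_knob below 0.02 m/s); the arm keeps its last pose, push and grip.
It fails at once if the tray, a peg, the mallet or the pot is moved by more than 30 mm (distance of any of tray, rock_peg0, rock_peg1, rock_peg2, mallet, pot from where it was at the start of the episode above 0.03 m).
It also fails if it takes over 38 s, if anything falls off the work surface, if the arm or the gripper's body presses on something with over 40 N, if the wrist force passes 120 N, or if a joint passes its speed limit or range.

### The arm

A 6-joint arm with a two-finger parallel gripper is mounted at the origin on the work surface. World frame = base frame: x ahead of the robot, y to its left, z up, the work surface at z = 0. Lengths are in m, angles in degrees, forces in N, time in s.
With the tool pointing down it reaches from about 0.35 to 0.775 m from the base axis. Payload 5.5 kg.
Tool frame: the origin (TCP) lies midway between the tips of the shut fingers; the grasp point (between the pads) lies 19 mm behind it; z points along the fingers, y is the line along which they close (so a half turn about z gives the same grasp; the last joint's range is limited). The gripper opens to 85 mm and grips with 20 to 120 N. Pads are 22 mm wide; open, the fingers measure 114 mm over their backs; the gripper's body (76 mm by 85 mm) begins 54 mm behind the grasp point. The pads swing forward as they close: fully open they stand 13 mm farther back than shut.
Start: joints at [-82.082, 17.945, 2.641, 74.691, 0, 82.002], TCP at [0.158, -0.553, 0.231] pointing down, gripper open.
Joint ranges: [-158.12, 158.12], [-49.38, 96.58], [-58.88, 72.47], [-126.05, 133.96], [-84.25, 85.87], [-180, 180]. Speed limits (degrees/s): [147.25, 147.25, 180, 180, 180, 180].

### API

Orientations are given as a 3x3 rotation matrix whose columns are the frame's x, y, z axes.
In Python, from rig import get_obs, grab_frame, ticket gives the robot as it stands.
- The arm moves only by the shell command python3 -m jog 'ROWS'. ROWS is JSON, a list of rows, each an object of numbers: "dx", "dy", "dz": the shift along the tool's x, y, z each as a share of 30 mm, from -1 to 1; "rx", "ry", "rz": the turn, a rotation vector about the tool's x, y, z each as a share of 4 degrees, from -1 to 1; "fingers": the opening, from -1 (shut) to 1 (fully open), so that 0 is half open. A call has 1 to 12 rows; each row shifts and turns the commanded pose from where the row before left it, along the tool's axes as they then stand; what a row does not reach is not made up. A row lasts 1/12 s, in which the tool goes at most 41.7 mm and 7.16 degrees, less where a joint would pass 70% of its speed; a pose out of reach is approached as far as the arm can. A call with a number of a shift or a turn outside -1 to 1 is refused whole. A call with a gripper value outside its range is refused whole. The fingers move at their own pace and stop on an object; the grip force is fixed at half the most. Time passes only in rows, so rows that do not move let the fingers close. It gives the time, the measured TCP pose, the force, the opening and the grip force at its end, in the units of the state.
- get_obs(): the state, without advancing time (a new reading comes with each control period).
- grab_frame(name): name is "side" or "top" or "wrist"; returns a dict with "image" (384x512x3 uint8, blue, green, red), "K" (3x3 intrinsics, pixels), "R" (3x3) and "t" (3): a world point X has camera coordinates R X + t. Camera axes: x right, y down, z forward; pixel columns grow to the right and rows downward; lengths in m; the calibration is good to about 2 mm. The wrist camera is an equidistant fisheye: a pixel r from the principal point sees the ray r / f radians off the axis. A picture is of the moment at which its call begins. There is no depth.
- ticket.sign_off(): hands the job in; it is judged then, once.
The state is a dict: "time": time; "qpos": joint angles; "qvel": joint speeds; "tau": joint torques, N m; "tool_pos": TCP position; "tool_rot": TCP orientation; "contact_force": force on the tool from outside, world axes, zero at the start; "torque": the same for the moment, N m; "gripper_width": opening from 0.0 (shut) to 1.0 (fully open); "gripper_force": force on a finger pad.
Only numpy, scipy, OpenCV 4.12 (cv2) and the standard library are available. Lean on these libraries where they do the work, as an engineer would, in place of code of your own. Each camera call takes 0.05 s, during which the arm holds its last target. There are 200 camera calls.

## Working session

There is one attempt and no reset: what is moved stays moved. The work goes in short steps, Python scripts to look and compute and a shell command to move; the robot and the scene stay as the last step left them, time stands still between calls to the robot, and variables do not carry over. Pictures are saved under pics/ and viewed, at most 10 in all, crops included, and the job is handed in when it is done.

```bash
mkdir -p pics
python3 - <<'E'
from rig import get_obs, grab_frame
import cv2,numpy as np,pickle
fr={n:grab_frame(n) for n in("side","top","wrist")}
pickle.dump(fr,open('f0.pkl','wb'))
for n,f in fr.items(): print(n,f['K'].tolist(),np.round(f['R'],3).tolist(),np.round(f['t'],3).tolist())
a=cv2.resize(fr['side']['image'],(800,600));cv2.imwrite('pics/side0.png',a)
cv2.imwrite('pics/top0.png',cv2.resize(fr['top']['image'],(800,600)))
o=get_obs();print(o['time'],o['tool_pos'],o['tool_rot'])
E
```

```text
side [[409.7094516074846, 0.0, 250.9294429947208], [0.0, 409.7094516074846, 192.84034346652308], [0.0, 0.0, 1.0]] [[-0.847, -0.532, -0.002], [-0.403, 0.645, -0.649], [0.346, -0.549, -0.761]] [0.51, 0.308, 1.109]
top [[410.13407102619624, 0.0, 253.24894387036517], [0.0, 410.13407102619624, 196.73504740032996], [0.0, 0.0, 1.0]] [[0.027, -1.0, -0.002], [-0.989, -0.026, -0.147], [0.147, 0.006, -0.989]] [0.011, 0.616, 1.577]
wrist [[297.3186396354542, 0.0, 253.5128039038273], [0.0, 297.3186396354542, 191.78199564651533], [0.0, 0.0, 1.0]] [[0.274, -0.962, -0.001], [-0.914, -0.261, 0.309], [-0.298, -0.084, -0.951]] [-0.575, -0.04, 0.379]
0.15 [ 0.1576209  -0.55259269  0.23059303] [[ 9.61661156e-01  2.74240384e-01 -1.79785316e-04]
 [ 2.74240363e-01 -9.61660166e-01  1.39578837e-03]
 [ 2.09889162e-04 -1.39157985e-03 -9.99999010e-01]]
```

View pics/top0.png

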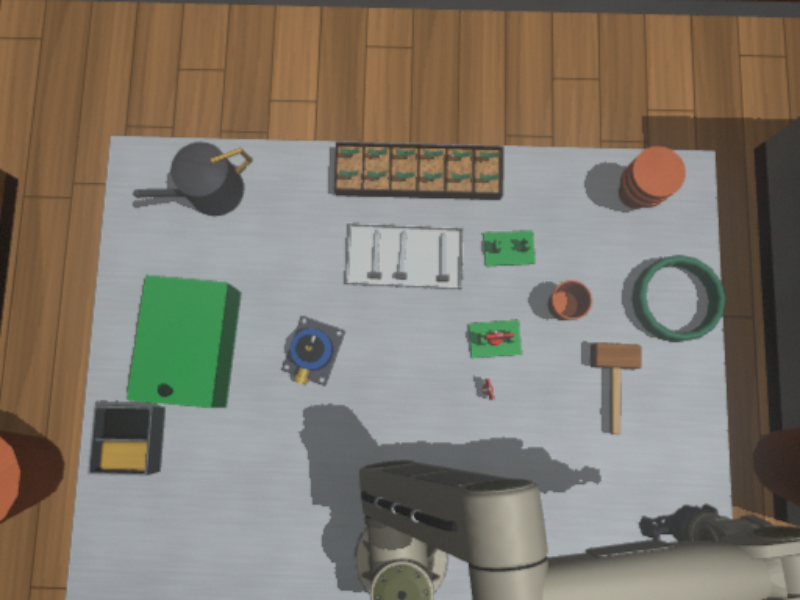

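View pics/side0.png

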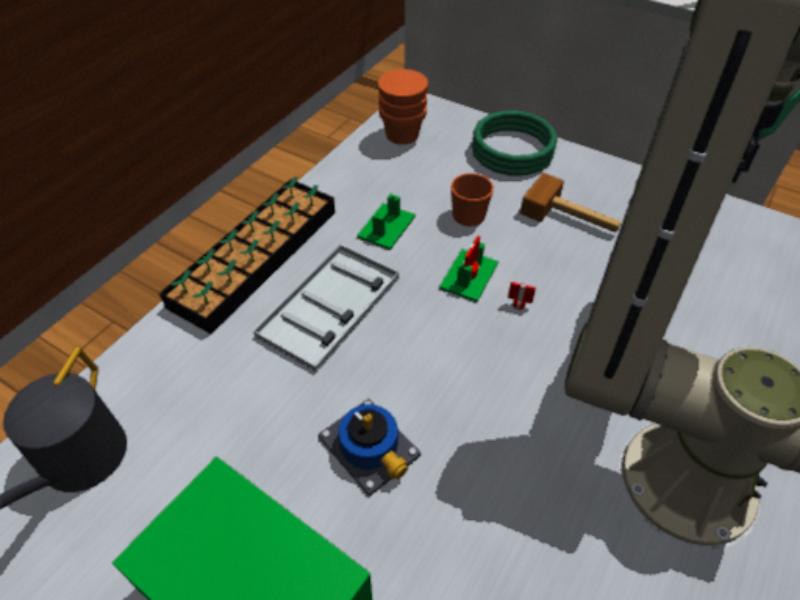

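The top view shows the holder with the large knob at about (495,338). The small knob lies loose at (488,388), the pump is at (312,348) with its port pointing down the picture, and the empty decoy holder is at (509,248).

```bash
cat > h.py <<'E'
import cv2,numpy as np
def ray(f,uv):
    K,R,t=f['K'],f['R'],f['t']; C=-R.T@t
    uv=np.atleast_2d(np.asarray(uv,float))
    x=(uv-K[:2,2])/K[0,0]
    return C,x
def plane(f,uv,z,fish=False):
    C,x=ray(f,uv)
    if fish:
        r=np.linalg.norm(x,axis=1,keepdims=True)+1e-9; d=np.hstack([x/r*np.sin(r),np.cos(r)])
    else: d=np.hstack([x,np.ones((len(x),1))])
    d=d@f['R']
    return C+d*((z-C[2])/d[:,2])[:,None]
def mask(im,c):
    h=cv2.cvtColor(im,cv2.COLOR_BGR2HSV)
    H,S,V=h[...,0],h[...,1],h[...,2]
    return {'red':((H<6)|(H>174))&(S>170)&(V>70),'green':(H>50)&(H<75)&(S>150)&(V>60),
     'blue':(H>100)&(H<125)&(S>150)&(V>50),'brass':(H>14)&(H<30)&(S>120)&(V>70),'white':(S<50)&(V>150)}[c].astype(np.uint8)
def blobs(m,a=8):
    n,l,s,c=cv2.connectedComponentsWithStats(m)
    return [(s[i].tolist(),c[i].round(1).tolist(),l==i) for i in range(1,n) if s[i,4]>=a]
E
python3 - <<'E'
import pickle;from h import *
fr=pickle.load(open('f0.pkl','rb'));f=fr['top'];im=f['image']
for c,z in(('red',.094),('green',.01),('blue',.062),('brass',.06)):
    for s,ce,m in blobs(mask(im,c)):
        v,u=np.nonzero(m);P=plane(f,np.c_[u,v],z)[:,:2].astype(np.float32)
        r=cv2.minAreaRect(P); ext=(P.max(0)+P.min(0))/2
        if P[:,0].max()<.75 : print(c,s,ce,np.round(ext,3),[np.round(q,3) for q in r])
cr=lambda n,u,v,w,h:cv2.resize(fr[n]['image'][v:v+h,u:u+w],None,fx=6,fy=6,interpolation=cv2.INTER_CUBIC)
cv2.imwrite('pics/c.png',np.hstack([cr('top',170,195,64,60),cr('top',285,195,64,60)]))
cv2.imwrite('pics/w.png',fr['wrist']['image'])
E
```

```text
green [82, 201, 58, 59, 2199] [111.0, 233.1] [0.474 0.593] [array([0.477, 0.59 ]), array([0.213, 0.231]), np.float64(86.441)]
green [87, 213, 4, 6, 9] [88.4, 215.8] [0.527 0.687] [array([0.526, 0.686]), array([0.009, 0.022]), np.float64(48.392)]
brass [42, 161, 5, 13, 28] [43.8, 166.5] [0.711 0.86 ] [array([0.71, 0.86]), array([0.05 , 0.016]), np.float64(5.798)]
brass [41, 175, 8, 11, 30] [43.6, 179.9] [0.658 0.853] [array([0.655, 0.854]), array([0.043, 0.026]), np.float64(31.051)]
brass [39, 184, 8, 16, 45] [40.9, 191.5] [0.612 0.857] [array([0.612, 0.857]), array([0.026, 0.06 ]), np.float64(88.87)]
brass [53, 212, 3, 4, 8] [54.0, 213.6] [0.526 0.802] [array([0.527, 0.802]), array([0.012, 0.008]), np.float64(5.655)]
brass [190, 236, 7, 9, 42] [193.2, 240.5] [0.438 0.255] [array([0.438, 0.255]), array([0.021, 0.032]), np.float64(81.323)]
brass [64, 283, 30, 18, 495] [78.8, 291.3] [0.233 0.68 ] [array([0.232, 0.68 ]), array([0.063, 0.108]), np.float64(1.559)]
```

View pics/c.png

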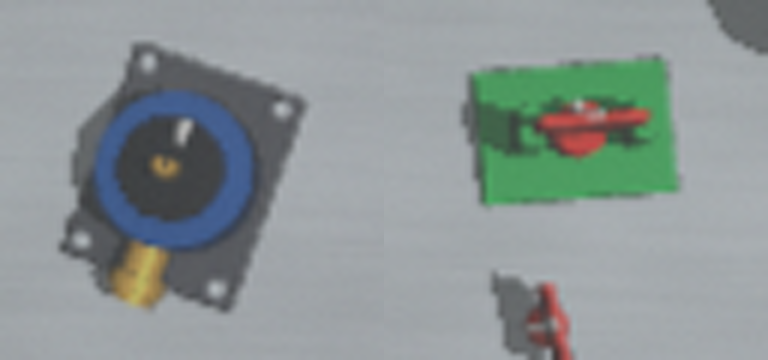

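The crops show the pump's white line up and to the right of the shaft, with the port opposite. The knob's white mark is on the far side of the wing, so knob +x points roughly to world +x. I'll loosen the colour thresholds.

```bash
sed -i "s/(S>170)&(V>70)/(S>130)\&(V>70)/;s/(H>50)&(H<75)&(S>150)/(H>50)\&(H<80)\&(S>110)/;s/(H<125)&(S>150)/(H<125)\&(S>110)/" h.py
python3 - <<'E'
import pickle;from h import *
fr=pickle.load(open('f0.pkl','rb'));f=fr['top'];im=f['image']
for c,z in(('red',.094),('green',.01),('blue',.062)):
    for s,ce,m in blobs(mask(im,c),15):
        if not(160<ce[0]<350 and 190<ce[1]<260): continue
        v,u=np.nonzero(m);P=plane(f,np.c_[u,v],z)[:,:2].astype(np.float32)
        r=cv2.minAreaRect(P); print(c,s,ce,np.round((P.max(0)+P.min(0))/2,3),[np.round(q,3) for q in r])
g=lambda p,o,z:plane(f,np.array(p)/6+np.array(o),z)[0].round(4)
o=(170,195);h0=(285-64,195)
print('tip',g((166,166),o,.106),'line',g((178,144),o,.074),g((187,120),o,.074),'port',g((146,248),o,.031+.01),g((138,298),o,.041))
print('foot',[g(p,o,.012) for p in((140,42),(303,102),(230,310),(65,250))])
print('wing',g((535,124),h0,.094),g((650,116),h0,.094))
print('base',[g(p,h0,.01) for p in((473,75),(662,58),(680,190),(486,205))])
E
```

```text
red [314, 217, 8, 4, 23] [317.6, 218.1] [ 0.531 -0.22 ] [array([ 0.531, -0.22 ]), array([0.011, 0.027]), np.float64(1.538)]
green [300, 205, 33, 24, 447] [316.9, 217.2] [ 0.548 -0.226] [array([ 0.547, -0.228]), array([0.085, 0.125]), np.float64(5.645)]
blue [186, 210, 26, 26, 267] [199.1, 223.4] [0.506 0.237] [array([0.506, 0.237]), array([0.097, 0.097]), np.float64(2.418)]
tip [0.5021 0.2338 0.106 ] line [0.519  0.2312 0.074 ] [0.5347 0.2261 0.074 ] port [0.4535 0.2534 0.041 ] [0.421  0.2571 0.041 ]
foot [array([0.5926, 0.2683, 0.012 ]), array([0.555 , 0.1572, 0.012 ]), array([0.4155, 0.2002, 0.012 ]), array([0.4521, 0.3114, 0.012 ])]
wing [ 0.5413 -0.1918  0.094 ] [ 0.5483 -0.2648  0.094 ]
base [array([ 0.582 , -0.1613,  0.01  ]), array([ 0.5969, -0.288 ,  0.01  ]), array([ 0.5085, -0.3   ,  0.01  ]), array([ 0.495 , -0.1708,  0.01  ])]
```

Estimates so far:
- **Holder and knob:** about (0.5455, -0.2295), yaw about 6.5°.
- **Pump:** about (0.504, 0.234), yaw about -17°.

I'm moving above the holder and turning the tool by +80.6° about world z.

```bash
python3 -m jog '[{"dx":0.96,"dy":-0.425,"fingers":1},{"dx":0.96,"dy":-0.425,"fingers":1},{"dx":0.96,"dy":-0.425,"fingers":1},{"dx":0.96,"dy":-0.425,"fingers":1},{"dx":0.96,"dy":-0.425,"fingers":1},{"dx":0.96,"dy":-0.425,"fingers":1},{"dx":0.96,"dy":-0.425,"fingers":1},{"dx":0.96,"dy":-0.425,"fingers":1},{"dx":0.96,"dy":-0.425,"fingers":1},{"dx":0.96,"dy":-0.425,"fingers":1},{"dx":0.96,"dy":-0.425,"fingers":1},{"dx":0.96,"dy":-0.425,"fingers":1}]'
python3 -m jog '[{"dx":0.96,"dy":-0.425,"fingers":1},{"dx":0.96,"dy":-0.425,"fingers":1},{"dx":0.96,"dy":-0.425,"fingers":1},{"dx":0.96,"dy":-0.425,"fingers":1},{"rz":-1,"fingers":1},{"rz":-1,"fingers":1},{"rz":-1,"fingers":1},{"rz":-1,"fingers":1},{"rz":-1,"fingers":1},{"rz":-1,"fingers":1},{"rz":-1,"fingers":1},{"rz":-1,"fingers":1}]'
python3 -m jog '[{"rz":-1,"fingers":1},{"rz":-1,"fingers":1},{"rz":-1,"fingers":1},{"rz":-1,"fingers":1},{"rz":-1,"fingers":1},{"rz":-1,"fingers":1},{"rz":-1,"fingers":1},{"rz":-1,"fingers":1},{"rz":-1,"fingers":1},{"rz":-1,"fingers":1},{"rz":-1,"fingers":1},{"rz":-1,"fingers":1}]'
python3 - <<'E'
from rig import get_obs, grab_frame
from h import *;import pickle
f=grab_frame('wrist');o=get_obs();print(o['time'],o['tool_pos'].round(4),o['tool_rot'].round(4))
pickle.dump(f,open('f1.pkl','wb'));cv2.imwrite('pics/w1.png',cv2.resize(f['image'],(800,600)))
for c,z in(('red',.094),('green',.01)):
    for s,ce,m in blobs(mask(f['image'],c),40):
        v,u=np.nonzero(m);P=plane(f,np.c_[u,v],z,True)[:,:2].astype(np.float32);r=cv2.minAreaRect(P);print(c,s,ce,[np.round(q,3) for q in r])
E
```

```text
0.2 [ 0.1576 -0.5527  0.2307] [[ 9.617e-01  2.742e-01 -2.000e-04]
 [ 2.742e-01 -9.617e-01  1.100e-03]
 [ 2.000e-04 -1.100e-03 -1.000e+00]]schema error: expected keys dx, dy, dz, rx, ry, rz, fingers
schema error: expected keys dx, dy, dz, rx, ry, rz, fingers
schema error: expected keys dx, dy, dz, rx, ry, rz, fingers
```

View pics/w1.png

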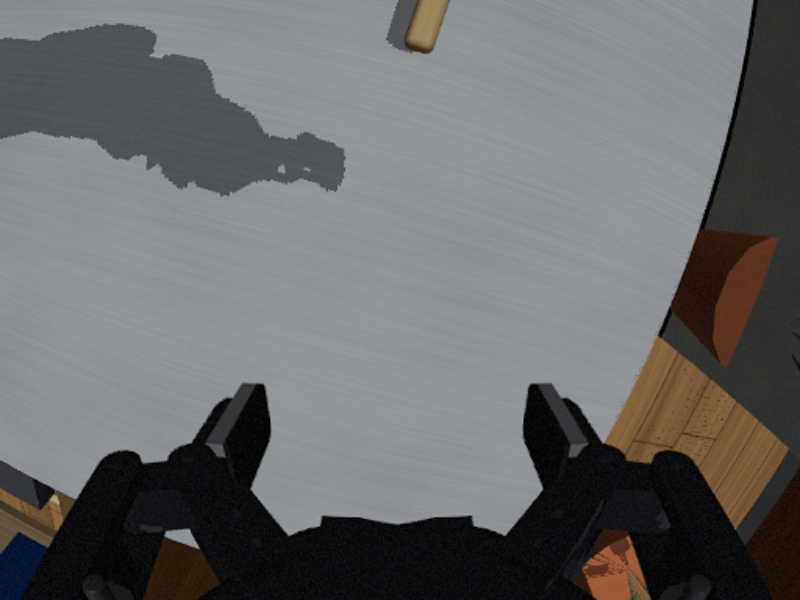

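All keys are required and nothing moved. I'll retype the rows in full.

```bash
python3 -m jog '[{"dx":0.96,"dy":-0.425,"dz":0,"rx":0,"ry":0,"rz":0,"fingers":1},{"dx":0.96,"dy":-0.425,"dz":0,"rx":0,"ry":0,"rz":0,"fingers":1},{"dx":0.96,"dy":-0.425,"dz":0,"rx":0,"ry":0,"rz":0,"fingers":1},{"dx":0.96,"dy":-0.425,"dz":0,"rx":0,"ry":0,"rz":0,"fingers":1},{"dx":0.96,"dy":-0.425,"dz":0,"rx":0,"ry":0,"rz":0,"fingers":1},{"dx":0.96,"dy":-0.425,"dz":0,"rx":0,"ry":0,"rz":0,"fingers":1},{"dx":0.96,"dy":-0.425,"dz":0,"rx":0,"ry":0,"rz":0,"fingers":1},{"dx":0.96,"dy":-0.425,"dz":0,"rx":0,"ry":0,"rz":0,"fingers":1},{"dx":0.96,"dy":-0.425,"dz":0,"rx":0,"ry":0,"rz":0,"fingers":1},{"dx":0.96,"dy":-0.425,"dz":0,"rx":0,"ry":0,"rz":0,"fingers":1},{"dx":0.96,"dy":-0.425,"dz":0,"rx":0,"ry":0,"rz":0,"fingers":1},{"dx":0.96,"dy":-0.425,"dz":0,"rx":0,"ry":0,"rz":0,"fingers":1}]'
python3 -m jog '[{"dx":0.96,"dy":-0.425,"dz":0,"rx":0,"ry":0,"rz":0,"fingers":1},{"dx":0.96,"dy":-0.425,"dz":0,"rx":0,"ry":0,"rz":0,"fingers":1},{"dx":0.96,"dy":-0.425,"dz":0,"rx":0,"ry":0,"rz":0,"fingers":1},{"dx":0.96,"dy":-0.425,"dz":0,"rx":0,"ry":0,"rz":0,"fingers":1},{"dx":0,"dy":0,"dz":0,"rx":0,"ry":0,"rz":-1,"fingers":1},{"dx":0,"dy":0,"dz":0,"rx":0,"ry":0,"rz":-1,"fingers":1},{"dx":0,"dy":0,"dz":0,"rx":0,"ry":0,"rz":-1,"fingers":1},{"dx":0,"dy":0,"dz":0,"rx":0,"ry":0,"rz":-1,"fingers":1},{"dx":0,"dy":0,"dz":0,"rx":0,"ry":0,"rz":-1,"fingers":1},{"dx":0,"dy":0,"dz":0,"rx":0,"ry":0,"rz":-1,"fingers":1},{"dx":0,"dy":0,"dz":0,"rx":0,"ry":0,"rz":-1,"fingers":1},{"dx":0,"dy":0,"dz":0,"rx":0,"ry":0,"rz":-1,"fingers":1}]'
python3 -m jog '[{"dx":0,"dy":0,"dz":0,"rx":0,"ry":0,"rz":-1,"fingers":1},{"dx":0,"dy":0,"dz":0,"rx":0,"ry":0,"rz":-1,"fingers":1},{"dx":0,"dy":0,"dz":0,"rx":0,"ry":0,"rz":-1,"fingers":1},{"dx":0,"dy":0,"dz":0,"rx":0,"ry":0,"rz":-1,"fingers":1},{"dx":0,"dy":0,"dz":0,"rx":0,"ry":0,"rz":-1,"fingers":1},{"dx":0,"dy":0,"dz":0,"rx":0,"ry":0,"rz":-1,"fingers":1},{"dx":0,"dy":0,"dz":0,"rx":0,"ry":0,"rz":-1,"fingers":1},{"dx":0,"dy":0,"dz":0,"rx":0,"ry":0,"rz":-1,"fingers":1},{"dx":0,"dy":0,"dz":0,"rx":0,"ry":0,"rz":-1,"fingers":1},{"dx":0,"dy":0,"dz":0,"rx":0,"ry":0,"rz":-1,"fingers":1},{"dx":0,"dy":0,"dz":0,"rx":0,"ry":0,"rz":-1,"fingers":1},{"dx":0,"dy":0,"dz":0,"rx":0,"ry":0,"rz":-1,"fingers":1}]'
python3 - <<'E'
from rig import get_obs, grab_frame
from h import *;import pickle
f=grab_frame('wrist');o=get_obs();print(o['time'],o['tool_pos'].round(4),o['tool_rot'].round(4))
pickle.dump(f,open('f1.pkl','wb'));cv2.imwrite('pics/w2.png',cv2.resize(f['image'],(800,600)))
for c,z in(('red',.094),('green',.01)):
    for s,ce,m in blobs(mask(f['image'],c),40):
        v,u=np.nonzero(m);P=plane(f,np.c_[u,v],z,True)[:,:2].astype(np.float32);r=cv2.minAreaRect(P);print(c,s,ce,[np.round(q,3) for q in r])
E
```

```text
time: 1.2
tool_pos: [0.449, -0.3098, 0.2312]
tool_rot: [[0.962, 0.274, -0.0], [0.274, -0.962, -0.0], [-0.0, -0.0, -1.0]]
contact_force: [0.5, 0.2, -0.5]
gripper_width: 1.001
gripper_force: 0.0
time: 2.2
tool_pos: [0.5447, -0.2303, 0.231]
tool_rot: [[0.668, 0.744, -0.001], [0.744, -0.668, 0.0], [-0.0, -0.001, -1.0]]
contact_force: [0.2, -0.7, 0.0]
gripper_width: 1.001
gripper_force: 0.0
time: 3.2
tool_pos: [0.5447, -0.2304, 0.231]
tool_rot: [[-0.106, 0.994, -0.001], [0.994, 0.106, 0.0], [0.0, -0.0, -1.0]]
contact_force: [0.7, 0.2, -0.3]
gripper_width: 1.002
gripper_force: 0.0
3.25 [ 0.5447 -0.2304  0.231 ] [[-1.095e-01  9.940e-01 -4.000e-04]
 [ 9.940e-01  1.095e-01  2.000e-04]
 [ 2.000e-04 -4.000e-04 -1.000e+00]]
red [154, 126, 10, 9, 51] [158.1, 130.3] [array([ 0.448, -0.189]), array([0.008, 0.008]), np.float64(14.512)]
red [144, 128, 7, 9, 41] [147.5, 132.6] [array([ 0.437, -0.193]), array([0.01 , 0.005]), np.float64(45.901)]
red [121, 136, 43, 13, 259] [145.3, 142.8] [array([ 0.431, -0.205]), array([0.047, 0.01 ]), np.float64(13.129)]
red [241, 142, 30, 68, 897] [254.8, 169.1] [array([ 0.547, -0.226]), array([0.028, 0.068]), np.float64(6.178)]
green [220, 108, 73, 102, 5648] [255.3, 154.3] [array([ 0.547, -0.228]), array([0.089, 0.131]), np.float64(5.779)]
green [382, 159, 69, 86, 3445] [413.4, 199.6] [array([ 0.794, -0.262]), array([0.105, 0.129]), np.float64(4.372)]
green [421, 239, 18, 11, 132] [429.4, 244.9] [array([ 0.836, -0.326]), array([0.031, 0.018]), np.float64(3.46)]
```

View pics/w2.png

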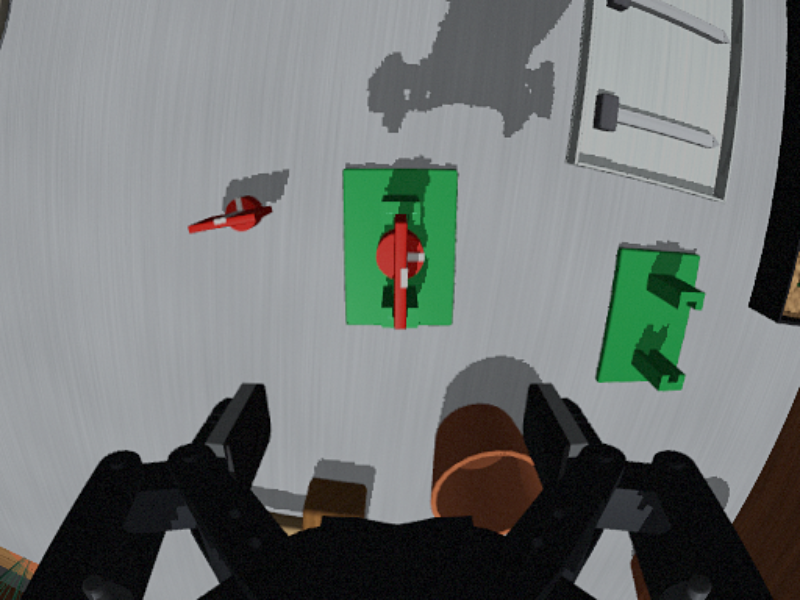

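The wrist view confirms the holder at (0.547, -0.228), yaw about 6°, with the white stripes on the tool +y side, so knob +x equals tool +y. I'm descending now and closing.

```bash
python3 -m jog '[{"dx":0.07,"dy":0.06,"dz":0.9,"rx":0,"ry":0,"rz":0,"fingers":1},{"dx":0,"dy":0,"dz":0.9,"rx":0,"ry":0,"rz":0,"fingers":1},{"dx":0,"dy":0,"dz":0.9,"rx":0,"ry":0,"rz":0,"fingers":1},{"dx":0,"dy":0,"dz":0.9,"rx":0,"ry":0,"rz":0,"fingers":1},{"dx":0,"dy":0,"dz":0.9,"rx":0,"ry":0,"rz":0,"fingers":1},{"dx":0,"dy":0,"dz":0.7,"rx":0,"ry":0,"rz":0,"fingers":1},{"dx":0,"dy":0,"dz":0.45,"rx":0,"ry":0,"rz":0,"fingers":1},{"dx":0,"dy":0,"dz":0,"rx":0,"ry":0,"rz":0,"fingers":1},{"dx":0,"dy":0,"dz":0,"rx":0,"ry":0,"rz":0,"fingers":1}]'
python3 -m jog '[{"dx":0,"dy":0,"dz":0,"rx":0,"ry":0,"rz":0,"fingers":-1},{"dx":0,"dy":0,"dz":0,"rx":0,"ry":0,"rz":0,"fingers":-1},{"dx":0,"dy":0,"dz":0,"rx":0,"ry":0,"rz":0,"fingers":-1},{"dx":0,"dy":0,"dz":0,"rx":0,"ry":0,"rz":0,"fingers":-1},{"dx":0,"dy":0,"dz":0,"rx":0,"ry":0,"rz":0,"fingers":-1},{"dx":0,"dy":0,"dz":0,"rx":0,"ry":0,"rz":0,"fingers":-1},{"dx":0,"dy":0,"dz":0,"rx":0,"ry":0,"rz":0,"fingers":-1},{"dx":0,"dy":0,"dz":0,"rx":0,"ry":0,"rz":0,"fingers":-1},{"dx":0,"dy":0,"dz":0,"rx":0,"ry":0,"rz":0,"fingers":-1},{"dx":0,"dy":0,"dz":0,"rx":0,"ry":0,"rz":0,"fingers":-1},{"dx":0,"dy":0,"dz":0,"rx":0,"ry":0,"rz":0,"fingers":-1},{"dx":0,"dy":0,"dz":0,"rx":0,"ry":0,"rz":0,"fingers":-1}]'
```

```text
time: 4.0
tool_pos: [0.5458, -0.2278, 0.0611]
tool_rot: [[-0.102, 0.995, -0.002], [0.995, 0.102, 0.001], [0.001, -0.002, -1.0]]
contact_force: [1.0, 0.2, 0.6]
gripper_width: 0.994
gripper_force: 0.0
time: 5.0
tool_pos: [0.5468, -0.2284, 0.0623]
tool_rot: [[-0.103, 0.995, 0.001], [0.995, 0.103, -0.001], [-0.001, 0.001, -1.0]]
contact_force: [-0.5, -0.2, 5.8]
gripper_width: 0.086
gripper_force: 59.2
```

Gripped. I'm lifting clear of the grooves.

```bash
python3 -m jog '[{"dx":0,"dy":0,"dz":-0.3,"rx":0,"ry":0,"rz":0,"fingers":-1},{"dx":0,"dy":0,"dz":-0.4,"rx":0,"ry":0,"rz":0,"fingers":-1},{"dx":0,"dy":0,"dz":-0.4,"rx":0,"ry":0,"rz":0,"fingers":-1},{"dx":0,"dy":0,"dz":-0.4,"rx":0,"ry":0,"rz":0,"fingers":-1},{"dx":0,"dy":0,"dz":-0.4,"rx":0,"ry":0,"rz":0,"fingers":-1},{"dx":0,"dy":0,"dz":-0.6,"rx":0,"ry":0,"rz":0,"fingers":-1},{"dx":0,"dy":0,"dz":-0.7,"rx":0,"ry":0,"rz":0,"fingers":-1},{"dx":0,"dy":0,"dz":-0.7,"rx":0,"ry":0,"rz":0,"fingers":-1},{"dx":0,"dy":0,"dz":-0.7,"rx":0,"ry":0,"rz":0,"fingers":-1},{"dx":0,"dy":0,"dz":0,"rx":0,"ry":0,"rz":0,"fingers":-1},{"dx":0,"dy":0,"dz":0,"rx":0,"ry":0,"rz":0,"fingers":-1}]'
```

```text
time: 5.92
tool_pos: [0.5469, -0.2285, 0.2008]
tool_rot: [[-0.103, 0.995, 0.002], [0.995, 0.103, -0.001], [-0.001, 0.002, -1.0]]
contact_force: [-0.3, -0.1, -1.4]
gripper_width: 0.085
gripper_force: 58.7
```

```bash
python3 -m jog '[{"dx":0.9,"dy":0.01,"dz":0,"rx":0,"ry":0,"rz":0,"fingers":-1},{"dx":1,"dy":0.01,"dz":0,"rx":0,"ry":0,"rz":0,"fingers":-1},{"dx":1,"dy":0.01,"dz":0,"rx":0,"ry":0,"rz":0,"fingers":-1},{"dx":1,"dy":0.01,"dz":0,"rx":0,"ry":0,"rz":0,"fingers":-1},{"dx":1,"dy":0.01,"dz":0,"rx":0,"ry":0,"rz":0,"fingers":-1},{"dx":1,"dy":0.01,"dz":0,"rx":0,"ry":0,"rz":0,"fingers":-1},{"dx":1,"dy":0.01,"dz":0,"rx":0,"ry":0,"rz":0,"fingers":-1},{"dx":1,"dy":0.01,"dz":0,"rx":0,"ry":0,"rz":0,"fingers":-1},{"dx":1,"dy":0.01,"dz":0,"rx":0,"ry":0,"rz":0,"fingers":-1},{"dx":1,"dy":0.01,"dz":0,"rx":0,"ry":0,"rz":0,"fingers":-1},{"dx":1,"dy":0.01,"dz":0,"rx":0,"ry":0,"rz":0,"fingers":-1},{"dx":1,"dy":0.01,"dz":0,"rx":0,"ry":0,"rz":0,"fingers":-1}]'
python3 -m jog '[{"dx":0.4,"dy":0,"dz":0,"rx":0,"ry":0,"rz":1,"fingers":-1},{"dx":0,"dy":0,"dz":0,"rx":0,"ry":0,"rz":1,"fingers":-1},{"dx":0,"dy":0,"dz":0,"rx":0,"ry":0,"rz":1,"fingers":-1},{"dx":0,"dy":0,"dz":0,"rx":0,"ry":0,"rz":1,"fingers":-1},{"dx":0,"dy":0,"dz":0,"rx":0,"ry":0,"rz":1,"fingers":-1},{"dx":0,"dy":0,"dz":0,"rx":0,"ry":0,"rz":0.75,"fingers":-1},{"dx":0,"dy":0,"dz":0,"rx":0,"ry":0,"rz":0,"fingers":-1},{"dx":0,"dy":0,"dz":0,"rx":0,"ry":0,"rz":0,"fingers":-1}]'
python3 - <<'E'
from rig import get_obs, grab_frame
from h import *;import pickle
f=grab_frame('wrist');o=get_obs();print(o['time'],o['tool_pos'].round(4),o['tool_rot'].round(4))
pickle.dump((f,o),open('f2.pkl','wb'));cv2.imwrite('pics/w3.png',cv2.resize(f['image'],(800,600)))
for c,z in(('red',.094),('blue',.062),('brass',.106)):
    for s,ce,m in blobs(mask(f['image'],c),20):
        v,u=np.nonzero(m);P=plane(f,np.c_[u,v],z,True)[:,:2].astype(np.float32);r=cv2.minAreaRect(P);print(c,s,ce,P.mean(0).round(4),[np.round(q,3) for q in r])
E
```

```text
time: 6.92
tool_pos: [0.5116, 0.1286, 0.1979]
tool_rot: [[-0.103, 0.995, -0.003], [0.995, 0.103, -0.0], [-0.0, -0.003, -1.0]]
contact_force: [0.8, -0.3, -0.3]
gripper_width: 0.077
gripper_force: 58.7
time: 7.58
tool_pos: [0.511, 0.1391, 0.1983]
tool_rot: [[0.292, 0.956, -0.003], [0.956, -0.292, -0.0], [-0.001, -0.003, -1.0]]
contact_force: [1.0, 0.2, -0.3]
gripper_width: 0.083
gripper_force: 58.6
7.6333 [0.5113 0.1391 0.1986] [[ 2.924e-01  9.563e-01 -2.100e-03]
 [ 9.563e-01 -2.924e-01 -3.000e-04]
 [-1.000e-03 -2.000e-03 -1.000e+00]]
red [226, 189, 56, 145, 2955] [252.8, 249.1] [0.4927 0.0805] [array([0.485, 0.059]), array([0.172, 0.05 ]), np.float64(71.008)]
blue [164, 32, 108, 107, 4803] [219.1, 85.3] [0.5074 0.2368] [array([0.506, 0.238]), array([0.101, 0.101]), np.float64(71.779)]
brass [131, 71, 34, 35, 883] [147.0, 88.1] [0.4556 0.2511] [array([0.456, 0.251]), array([0.028, 0.029]), np.float64(74.087)]
brass [199, 72, 16, 20, 217] [207.2, 81.5] [0.5041 0.2387] [array([0.504, 0.239]), array([0.015, 0.012]), np.float64(72.449)]
```

View pics/w3.png

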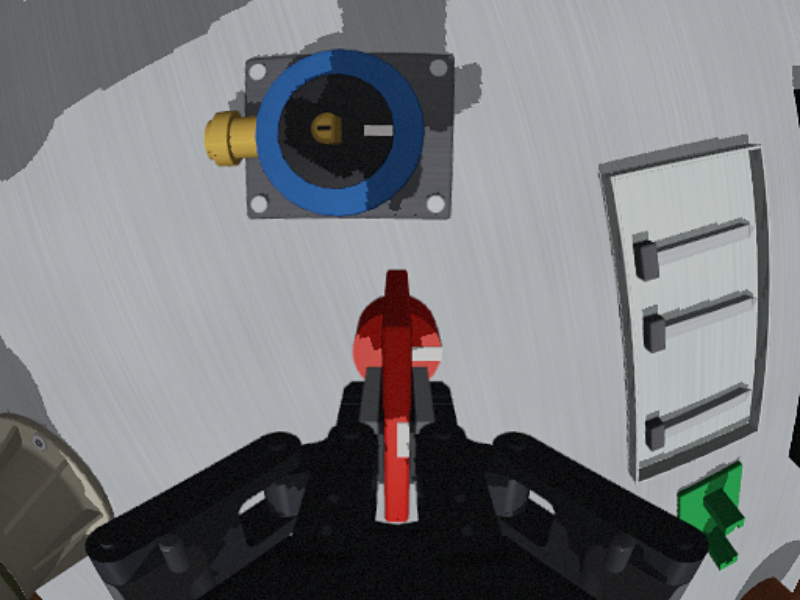

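The wrist view shows the pump foot square to the tool and the white line horizontal at (380,130), so the yaw is aligned. The shaft centre is about (0.506, 0.238). I'm moving over it, to just above the tip.

```bash
python3 -m jog '[{"dx":0.775,"dy":-0.283,"dz":0,"rx":0,"ry":0,"rz":0,"fingers":-1},{"dx":0.775,"dy":-0.283,"dz":0,"rx":0,"ry":0,"rz":0,"fingers":-1},{"dx":0.775,"dy":-0.283,"dz":0,"rx":0,"ry":0,"rz":0,"fingers":-1},{"dx":0.775,"dy":-0.283,"dz":0,"rx":0,"ry":0,"rz":0,"fingers":-1},{"dx":0,"dy":0,"dz":0.5,"rx":0,"ry":0,"rz":0,"fingers":-1},{"dx":0,"dy":0,"dz":0.4,"rx":0,"ry":0,"rz":0,"fingers":-1},{"dx":0,"dy":0,"dz":0.15,"rx":0,"ry":0,"rz":0,"fingers":-1},{"dx":0,"dy":0,"dz":0,"rx":0,"ry":0,"rz":0,"fingers":-1},{"dx":0,"dy":0,"dz":0,"rx":0,"ry":0,"rz":0,"fingers":-1}]'
python3 - <<'E'
from rig import get_obs, grab_frame
from h import *
f=grab_frame('side');o=get_obs();print(o['time'],o['tool_pos'].round(4),o['contact_force'])
X=np.array([.506,.238,.1]);p=f['K']@(f['R']@X+f['t']);p=(p/p[2])[:2].astype(int);print(p)
w=grab_frame('wrist')['image'][40:240,180:330]
s=f['image'][p[1]-40:p[1]+40,p[0]-35:p[0]+35]
cv2.imwrite('pics/a.png',np.hstack([cv2.resize(s,(420,480)),cv2.resize(w,(360,480))]))
E
```

```text
time: 8.38
tool_pos: [0.5066, 0.2378, 0.1681]
tool_rot: [[0.294, 0.956, -0.001], [0.956, -0.294, -0.0], [-0.001, -0.001, -1.0]]
contact_force: [0.1, 0.3, -0.4]
gripper_width: 0.084
gripper_force: 58.7
8.4333 [0.5071 0.2379 0.1686] [-0.73161763  0.89707435 -0.09862824]
[233 266]
```

View pics/a.png

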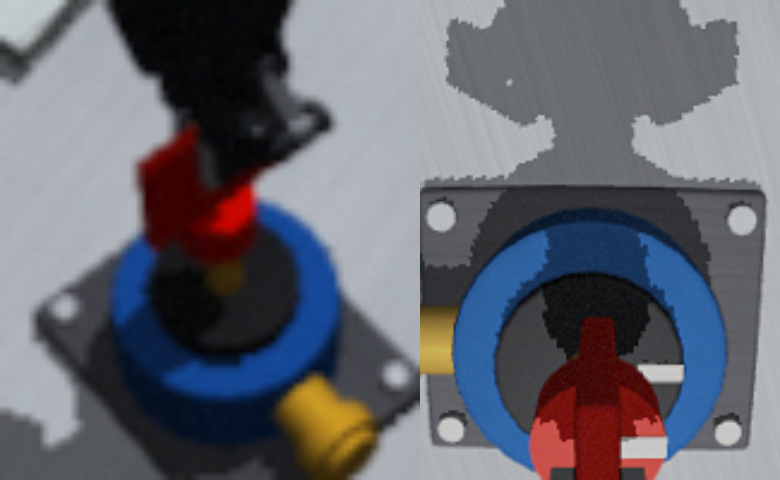

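The side view shows the hub straight above the shaft, and the wrist view shows the hub mark in line with the collar line. I'm lowering with a force check.

```bash
python3 -m jog '[{"dx":0,"dy":0,"dz":0.1,"rx":0,"ry":0,"rz":0,"fingers":-1},{"dx":0,"dy":0,"dz":0.1,"rx":0,"ry":0,"rz":0,"fingers":-1},{"dx":0,"dy":0,"dz":0.1,"rx":0,"ry":0,"rz":0,"fingers":-1},{"dx":0,"dy":0,"dz":0.1,"rx":0,"ry":0,"rz":0,"fingers":-1},{"dx":0,"dy":0,"dz":0.1,"rx":0,"ry":0,"rz":0,"fingers":-1},{"dx":0,"dy":0,"dz":0.05,"rx":0,"ry":0,"rz":0,"fingers":-1},{"dx":0,"dy":0,"dz":0,"rx":0,"ry":0,"rz":0,"fingers":-1},{"dx":0,"dy":0,"dz":0,"rx":0,"ry":0,"rz":0,"fingers":-1}]'
```

```text
time: 9.15
tool_pos: [0.5059, 0.2379, 0.1513]
tool_rot: [[0.294, 0.956, -0.002], [0.956, -0.294, -0.001], [-0.001, -0.002, -1.0]]
contact_force: [-1.7, -0.8, 0.5]
gripper_width: 0.083
gripper_force: 58.8
```

There is no vertical force 7 mm below the tip, so the shaft is in the bore. Continuing to home.

```bash
python3 -m jog '[{"dx":0,"dy":0,"dz":0.08,"rx":0,"ry":0,"rz":0,"fingers":-1},{"dx":0,"dy":0,"dz":0.08,"rx":0,"ry":0,"rz":0,"fingers":-1},{"dx":0,"dy":0,"dz":0.08,"rx":0,"ry":0,"rz":0,"fingers":-1},{"dx":0,"dy":0,"dz":0.08,"rx":0,"ry":0,"rz":0,"fingers":-1},{"dx":0,"dy":0,"dz":0,"rx":0,"ry":0,"rz":0,"fingers":-1},{"dx":0,"dy":0,"dz":0,"rx":0,"ry":0,"rz":0,"fingers":-1}]'
python3 -m jog '[{"dx":0,"dy":0,"dz":0.08,"rx":0,"ry":0,"rz":0,"fingers":-1},{"dx":0,"dy":0,"dz":0.05,"rx":0,"ry":0,"rz":0,"fingers":-1},{"dx":0,"dy":0,"dz":0,"rx":0,"ry":0,"rz":0,"fingers":-1},{"dx":0,"dy":0,"dz":0,"rx":0,"ry":0,"rz":0,"fingers":-1},{"dx":0,"dy":0,"dz":0,"rx":0,"ry":0,"rz":0,"fingers":-1}]'
```

```text
time: 9.65
tool_pos: [0.5059, 0.2379, 0.1411]
tool_rot: [[0.294, 0.956, -0.002], [0.956, -0.294, -0.001], [-0.001, -0.002, -1.0]]
contact_force: [-4.4, -0.1, -2.3]
gripper_width: 0.084
gripper_force: 58.5
time: 10.07
tool_pos: [0.506, 0.2379, 0.1383]
tool_rot: [[0.294, 0.956, -0.002], [0.956, -0.294, -0.001], [-0.001, -0.001, -1.0]]
contact_force: [-6.8, -1.7, 2.6]
gripper_width: 0.086
gripper_force: 59.3
```

Home contact is starting at Fz 2.6 N, with some side load toward -x. I'll ease 1 mm that way and press about 7 mm.

```bash
python3 -m jog '[{"dx":0,"dy":-0.04,"dz":0,"rx":0,"ry":0,"rz":0,"fingers":-1},{"dx":0,"dy":0,"dz":0.06,"rx":0,"ry":0,"rz":0,"fingers":-1},{"dx":0,"dy":0,"dz":0.06,"rx":0,"ry":0,"rz":0,"fingers":-1},{"dx":0,"dy":0,"dz":0.06,"rx":0,"ry":0,"rz":0,"fingers":-1},{"dx":0,"dy":0,"dz":0.05,"rx":0,"ry":0,"rz":0,"fingers":-1},{"dx":0,"dy":0,"dz":0,"rx":0,"ry":0,"rz":0,"fingers":-1},{"dx":0,"dy":0,"dz":0,"rx":0,"ry":0,"rz":0,"fingers":-1},{"dx":0,"dy":0,"dz":0,"rx":0,"ry":0,"rz":0,"fingers":-1}]'
```

```text
time: 10.73
tool_pos: [0.5059, 0.238, 0.1322]
tool_rot: [[0.294, 0.956, 0.001], [0.956, -0.294, -0.001], [-0.001, 0.001, -1.0]]
contact_force: [-5.5, -3.4, 6.3]
gripper_width: 0.086
gripper_force: 59.6
```

```bash
python3 -m jog '[{"dx":0,"dy":-0.03,"dz":0.03,"rx":0,"ry":0,"rz":0,"fingers":-1},{"dx":0,"dy":0,"dz":0,"rx":0,"ry":0,"rz":0,"fingers":-1},{"dx":0,"dy":0,"dz":0,"rx":0,"ry":0,"rz":0,"fingers":-1},{"dx":0,"dy":0,"dz":0,"rx":0,"ry":0,"rz":0,"fingers":-1},{"dx":0,"dy":0,"dz":0,"rx":0,"ry":0,"rz":0,"fingers":-1},{"dx":0,"dy":0,"dz":0,"rx":0,"ry":0,"rz":0,"fingers":-1}]'
python3 - <<'E'
from rig import grab_frame
from h import *
s=grab_frame('side')['image'][226:306,198:268]
w=grab_frame('wrist')['image'][40:240,180:330]
cv2.imwrite('pics/b.png',np.hstack([cv2.resize(s,(420,480)),cv2.resize(w,(360,480))]))
E
```

```text
time: 11.23
tool_pos: [0.5057, 0.2381, 0.1316]
tool_rot: [[0.294, 0.956, 0.002], [0.956, -0.294, -0.001], [-0.001, 0.002, -1.0]]
contact_force: [-5.0, -3.9, 5.4]
gripper_width: 0.082
gripper_force: 59.7
```

View pics/b.png

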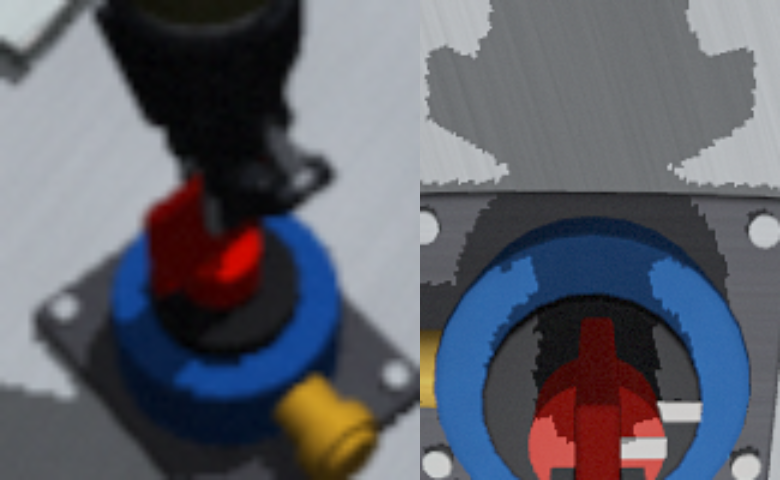

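The hub sits low over the collar with its marks in line, and the knob hasn't slipped in the fingers. I'll add 1 mm for margin, then hand in.

```bash
python3 -m jog '[{"dx":0,"dy":0,"dz":0.03,"rx":0,"ry":0,"rz":0,"fingers":-1},{"dx":0,"dy":0,"dz":0,"rx":0,"ry":0,"rz":0,"fingers":-1},{"dx":0,"dy":0,"dz":0,"rx":0,"ry":0,"rz":0,"fingers":-1},{"dx":0,"dy":0,"dz":0,"rx":0,"ry":0,"rz":0,"fingers":-1},{"dx":0,"dy":0,"dz":0,"rx":0,"ry":0,"rz":0,"fingers":-1},{"dx":0,"dy":0,"dz":0,"rx":0,"ry":0,"rz":0,"fingers":-1}]'
python3 -c "
from rig import ticket
print(ticket.sign_off())"
```

```text
time: 11.83
tool_pos: [0.5057, 0.2381, 0.1308]
tool_rot: [[0.294, 0.956, 0.002], [0.956, -0.294, -0.001], [-0.0, 0.003, -1.0]]
contact_force: [-4.9, -3.1, 6.8]
gripper_width: 0.081
gripper_force: 59.8
the job is handed in; nothing more can be done
None
```

The larger red knob is on the pump's D-shaft and still gripped, with the shaft pressed in about 7–9 mm by my estimate from tool height and push force; I handed the job in at 11.8 s, and sign-off returned no verdict.

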